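# Hold the dust extractor gate at half opening

## Task

One of the two work places on the bench dust extractor has the plaster jaw model standing on it. Slide the spring-closed gate beside that place outward to half of its travel (its pointer at the long middle ridge) and finish while still holding it steady there, since it springs shut if let go. Never let that gate go past three quarters of its travel, keep the other gate shut, and leave the jaw model and the things around where they are.

Things in the scene. Friction and masses are not known exactly. Their poses are not given: they have to be found in the camera images.
- extractor: fixed dust extractor, 174 x 310 mm. Rear (+x) half: ledge 30 mm high, two work places parted by a fin at y = 0. Front: block 55 mm high, before each place a steel slide gate with upright tab over a well, and ridges marking shut, half (longest) and full for the gate's pointer. Origin: centre of underside, on the worktop; x away from the robot, y to the left seen from the robot, z up. Turned up to 0.3 rad.
- gate_left (a joint): slide value of the left (unit's +y) gate, in m: 0 shut (start), 0.060 fully open, so 0.030 is half. It grows as the gate slides to the unit's +y, i.e. outward, away from the unit's middle. The spring force rises from 3 N (shut) through 7.5 N (half) to 12 N (fully open) and pulls the gate shut when let go; it does not latch.
- gate_right (a joint): slide value of the right (unit's -y) gate, in m: 0 shut (start), 0.060 fully open, so 0.030 is half. It grows as the gate slides to the unit's -y, i.e. outward, away from the unit's middle. The spring force rises from 3 N (shut) through 7.5 N (half) to 12 N (fully open) and pulls the gate shut when let go; it does not latch.
- gate_left_tab (a point): middle of the top of the left gate's upright tab, moves with the gate; axes as the unit's. Tab 10 mm thick along the slide direction (unit's y), 30 mm wide along x. Heights above the worktop: tab top 92 mm, tab foot (22 mm along y) 61.5, gate plate 58.5, rails 63. Shut, it lies at x = -38, y = +62 mm in the unit's frame. Over 40 mm free on both its y sides above 64 mm.
- gate_right_tab (a point): middle of the top of the right gate's upright tab, moves with the gate; axes as the unit's. Tab 10 mm thick along the slide direction (unit's y), 30 mm wide along x. Heights above the worktop: tab top 92 mm, tab foot (22 mm along y) 61.5, gate plate 58.5, rails 63. Shut, it lies at x = -38, y = -62 mm in the unit's frame. Over 40 mm free on both its y sides above 64 mm.
- jaw_model: loose plaster jaw model with a row of teeth, 50 x 64 x 27 mm, origin at the centre of its underside; stands on the left (y > 0 in the unit's frame) or the right place of the ledge, about 60 mm from the fin and 45 mm behind the unit's centre; it decides which gate: left place, left gate; right place, right gate.
- wax_tin: loose round lidded tin, 71 mm diameter, 28 mm high, origin at the centre of its underside; stands on the other place of the ledge. Leave it.
- mixing_cup: loose open cup, 44 mm diameter, 38 mm high, on the worktop left of the unit; origin at the centre of its underside. Leave it.
- wax_block: loose flat block, 30 x 62 x 14 mm, on the worktop right of the unit; origin at the centre of its underside. Leave it.
Mind the look-alikes: they are no part of the job. There is more than one size of the jaw_model; the job needs the largest.

How it is judged:
By the outcome, as a careful person would: the job done as asked, in the order asked, and still so for the second after the job is handed in, while the arm keeps its last pose, push and grip.
It also fails if it takes over 32 s, if anything falls off the work surface, if the arm or the gripper's body presses on something with over 40 N, if the wrist force passes 120 N, or if a joint passes its speed limit or range.

## Robot

A 6-joint arm with a two-finger parallel gripper is mounted at the origin on a cart in front of the work surface, level with it; the furniture and walls round the work are solid. World frame = base frame: x ahead of the robot, y to its left, z up, the work surface at z = 0. Lengths are in mm, angles in rad, forces in N, time in s.
With the tool pointing down it reaches from about 425 to 950 mm from the base axis. Payload 14.7 kg.
Tool frame: the origin (TCP) lies midway between the tips of the shut fingers; the grasp point (between the pads) lies 19 mm behind it; z points along the fingers, y is the line along which they close (so a half turn about z gives the same grasp; the last joint's range is limited). The gripper opens to 85 mm and grips with 20 to 120 N. Pads are 22 mm wide; open, the fingers measure 114 mm over their backs; the gripper's body (76 mm by 85 mm) begins 54 mm behind the grasp point. The pads swing forward as they close: fully open they stand 13 mm farther back than shut.
Start: joints at [-1.196, 0.48, 1.596, -0, 1.065, -0.047], TCP at [266.127, -593.017, 231.297] pointing down, gripper open.
Joint ranges: [-2.75, 2.75], [-0.82, 2.05], [0.23, 2.67], [-1.56, 4.7], [0.09, 2.69], [-2.92, 2.92]. Speed limits (rad/s): [1.89, 1.89, 2.39, 3.01, 3.01, 3.01].

## Interface

Orientations are given as [roll, pitch, yaw] about the fixed x, y, z axes, in that order (R = Rz(yaw) Ry(pitch) Rx(roll)).
In Python, from bench import env gives the robot as it stands.
- The arm moves only by the tool carry_out, never from a script. Its argument "rows" is a list of rows, each a list of 3 entries, a list of its own where there are three numbers: the opening, from -1 (shut) to 1 (fully open), then the shift along the tool's x, y, z in mm, then the turn, a rotation vector about the tool's x, y, z in degrees. In form: [[fingers, [dx, dy, dz], [wx, wy, wz]], ...]. A call has 1 to 12 rows; each row shifts and turns the commanded pose from where the row before left it, along the tool's axes as they then stand; what a row does not reach is not made up. A row lasts 1/8 s, in which the tool goes at most 62.5 mm and 10.7 degrees, less where a joint would pass 70% of its speed; a pose out of reach is approached as far as the arm can. A call is refused whole if a number of a shift passes 62.5 or a number of a turn 10.7, either way. A call with a gripper value outside its range is refused whole. The fingers move at their own pace and stop on an object; "newtons" is the grip in N (left out, the last holds). Time passes only in rows, so rows that do not move let the fingers close. It gives the time, the measured TCP pose, the force, the opening and the grip force at its end, in the units of the state.
- env.get_obs(): the state, without advancing time (a new reading comes with each control period).
- env.capture(name): name is "side" or "top"; returns a dict with "frame" (400x640x3 uint8, red, green, blue), "z_map" (400x640 float32, mm along the optical axis (not along the pixel's ray), 0 where there is no reading), "fovy" (degrees; the focal length in pixels is half the picture's height over the tangent of half this angle, whatever the lens; pixels are square), "cx", "cy" (the principal point, pixels), "distortion" ([k1, k2, p1, p2, k3] as OpenCV has them; the pictures are not rectified), "R" (3x3) and "t" (3): a world point X has camera coordinates R X + t. Camera axes: x right, y down, z forward; pixel columns grow to the right and rows downward; lengths in mm; the calibration is good to about 2 mm. A picture is of the moment at which its call begins.
- env.job_done(): hands the job in; it is judged then, once.
Trained networks look in a picture, given as the dict that the camera call returned (one of the last four; its "shot" number tells which), for a name from the list of things; names that differ only in an ending like _2 or _b are one class to them, and where a whole thing is asked for, a point or a joint stands for the part that bears it (a point fixed in the world has none). Each returns a list of dicts, best first, with "score" (0 to 1); they miss things now and then, are a little off and sometimes report something else, mostly with a low value. They report only what shows in the picture. A call takes as long as a camera call. They do not tell look-alikes from the thing itself.
- env.outline_of(label, picture): "pixels" (400x640 bool, what is visible of it) and "extent" ([left, top, width, height] in pixels, round what is visible of it).
- env.place_of(label, picture): "at" ([column, row] in pixels: a listed point, or the origin of a listed thing).
The state is a dict: "time": time; "joint_pos": joint angles; "dq": joint speeds; "tau": joint torques, N m; "position": TCP position; "tool_rot": TCP orientation; "ft_force": force on the tool from outside, world axes, zero at the start; "torque": the same for the moment, N m; "width": finger opening in mm; "gripper_force": force on a finger pad.
Only numpy, scipy, OpenCV 4.12 (cv2) and the standard library are available. Lean on these libraries where they do the work, as an engineer would, in place of code of your own. Each camera call takes 0.05 s, during which the arm holds its last target. There are 200 camera calls.

## Working session

There is one attempt and no reset: what is moved stays moved. The work goes in short steps, Python scripts to look and compute and a tool call to move; the robot and the scene stay as the last step left them, time stands still between calls to the robot, and variables do not carry over. Pictures are saved under pics/ and viewed, at most 10 in all, crops included, and the job is handed in when it is done.

Besides the shell and the picture viewer there is one more tool, called after "Emit:" as name(argument=value, ...), one argument or row to a line, values as JSON. carry_out: Moves the arm, as the interface text tells. Its arguments: {"type":"object","properties":{"rows":{"type":"array"},"newtons":{"type":"number"}},"required":["rows"]}

```bash
mkdir -p pics; cat > h.py <<'E'
import numpy as np, cv2
from bench import env
def K(p):
    f=200/np.tan(np.radians(p["fovy"])/2)
    return np.array([[f,0,p["cx"]],[0,f,p["cy"]],[0,0,1.]])
def ray(p,uv):
    q=cv2.undistortPoints(np.array([[uv]],float),K(p),np.array(p["distortion"],float))[0,0]
    return np.array([q[0],q[1],1.])
def at_z(p,uv,z):
    R=np.array(p["R"]);d=R.T@ray(p,uv);c=-R.T@np.array(p["t"])
    return c+d*(z-c[2])/d[2]
def at_depth(p,uv):
    R=np.array(p["R"]);u,v=map(int,np.round(uv));m=p["z_map"][v-2:v+3,u-2:u+3];m=m[m>0]
    return R.T@(ray(p,uv)*np.median(m)-np.array(p["t"])) if m.size else None
E
python3 - <<'E'
from h import *
np.set_printoptions(precision=1,suppress=True)
H=dict(extractor=0,gate_left_tab=92,gate_right_tab=92,jaw_model=30,wax_tin=30,mixing_cup=0,wax_block=0)
for n in("top","side"):
    p=env.capture(n);cv2.imwrite(f"pics/{n}0.png",p["frame"][:,:,::-1])
    for l,z in H.items():
        for r in env.place_of(l,p)[:3]: print(n,l,round(r["score"],2),np.array(r["at"]),at_z(p,r["at"],z))
E
```

```text
top extractor 0.88 [320.8 231.4] [474.8 -82.3   0. ]
top gate_left_tab 0.66 [301.8 239.5] [439.5 -18.1  92. ]
top gate_right_tab 0.75 [342.5 237. ] [ 439.3 -148.6   92. ]
top jaw_model 0.65 [405.5 213.6] [ 513.2 -372.7   30. ]
top jaw_model 0.56 [336.1 212. ] [ 533.6 -137.9   30. ]
top wax_tin 0.83 [303.9 213.5] [535.3 -28.4  30. ]
top wax_tin 0.6 [340.6 236.2] [ 450.2 -147.    30. ]
top mixing_cup 0.63 [253.1 213.6] [551.6 148.3   0. ]
top wax_block 0.58 [385.3 232.6] [ 456.7 -303.2    0. ]
side extractor 0.93 [305.8 208.4] [483.  -72.5   0. ]
side gate_left_tab 0.74 [293.3 171.4] [444.6  -8.7  92. ]
side gate_left_tab 0.71 [285.9 207.2] [ 437.3 -128.4   92. ]
side gate_right_tab 0.98 [283.8 209. ] [ 432.4 -134.4   92. ]
side jaw_model 0.93 [314.5 222.6] [ 513.7 -135.3   30. ]
side jaw_model 0.79 [314.1 315.2] [ 532.5 -393.1   30. ]
side jaw_model 0.78 [274.8 361.6] [ 450.9 -505.3   30. ]
side wax_tin 0.61 [322.3 189.2] [528.  -21.7  30. ]
side mixing_cup 0.71 [333.3 148.6] [551.8 159.3   0. ]
```

View pics/top0.png

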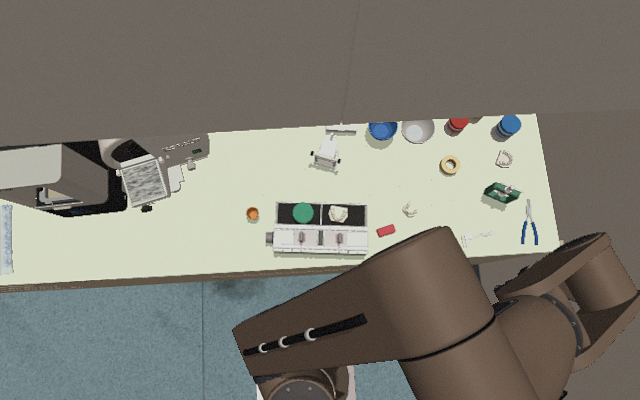

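View pics/side0.png

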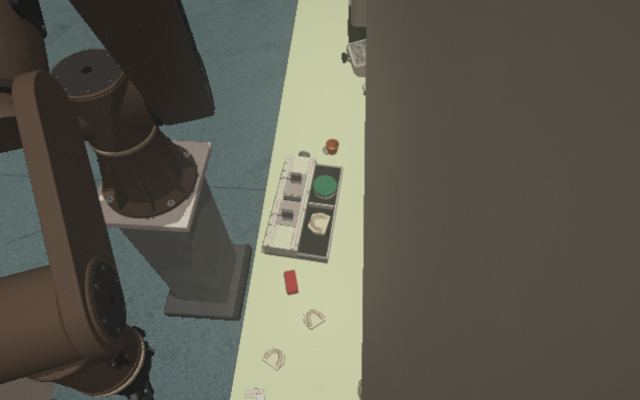

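The jaw model on the unit stands on the right place (top 338,213; side 318,223), and the green tin is on the left. The jaws at top (409,210), side (314,318) and side (274,358) are on the worktop, so they are look-alikes. That makes the right gate the one to move. I'll confirm with a crop and measure the unit's pose.

```bash
python3 - <<'E'
from h import *
np.set_printoptions(precision=3,suppress=True)
ims=[]
for n,b in(("top",(262,195,110,66)),("side",(245,145,120,200))):
    p=env.capture(n);x,y,w,h=b
    ims.append(cv2.resize(p["frame"][y:y+h,x:x+w,::-1],None,fx=400/w if n=="top" else 350/w,fy=400/w if n=="top" else 350/w,interpolation=cv2.INTER_CUBIC))
    v,u=np.mgrid[y:y+h,x:x+w];uv=np.stack([u.ravel(),v.ravel()],1).astype(float)
    q=cv2.undistortPoints(uv[:,None],K(p),np.array(p["distortion"],float))[:,0]
    z=p["z_map"][v.ravel(),u.ravel()];C=np.c_[q*z[:,None],z][z>0]
    W=(C-np.array(p["t"]))@np.array(p["R"])
    W=W[(abs(W[:,0]-475)<150)&(abs(W[:,1]+82)<220)]
    for lo,hi in((20,110),(46,66)):
        s=W[(W[:,2]>lo)&(W[:,2]<hi)]
        (c,d,a)=cv2.minAreaRect(s[:,:2].astype(np.float32));print(n,lo,len(s),np.array(c),np.array(d),a)
    t=W[(W[:,2]>76)&(W[:,2]<110)]
    for m in(t[:,1]>-80,t[:,1]<=-80): print(" tab",m.sum(),t[m].mean(0) if m.any() else "",t[m].std(0) if m.any() else "")
H=max(i.shape[0] for i in ims);ims=[cv2.copyMakeBorder(i,0,H-i.shape[0],0,0,cv2.BORDER_CONSTANT) for i in ims]
cv2.imwrite("pics/crop.png",np.hstack(ims));o=env.get_obs();print(o["position"],o["tool_rot"],o["width"])
E
```

```text
top 20 4825 [485.021 -66.413] [337.552 174.098] 84.51918029785156
top 46 2956 [481.977 -66.262] [337.181 167.359] 84.55803680419922
 tab 36 [449.514 -14.689  91.335] [8.272 3.495 4.594]
 tab 30 [ 438.505 -137.336   91.458] [8.972 2.659 4.37 ]
side 20 6189 [485.658 -47.858] [381.178 173.651] 84.77202606201172
side 46 3507 [480.549 -67.256] [339.897 166.917] 84.72702026367188
 tab 61 [450.808 -17.076  88.707] [8.437 2.861 5.384]
 tab 66 [ 439.853 -140.035   88.609] [8.478 2.788 5.805]
[ 266.121 -593.     231.279] [-3.142  0.     0.422] 85.46106576122673
```

View pics/crop.png

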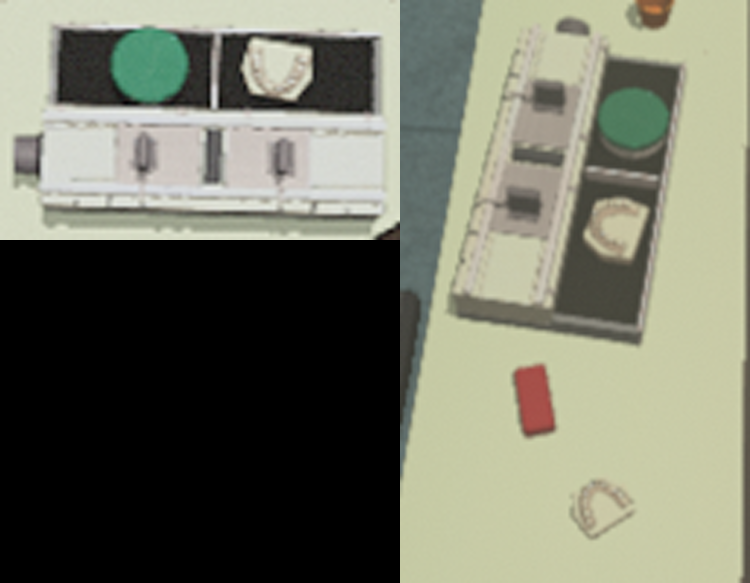

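The crop confirms it: the full-size jaw is on the unit's right place, at about (275,68) in the top crop. The unit's yaw is about -0.092 rad and the right tab is at about (439,-139). I'll turn the tool and approach above it.

Emit:
carry_out(
  rows=[
    [0, [0, 0, 0], [0, 0, 9.8]],
    [0, [0, 0, 0], [0, 0, 9.8]],
    [0, [0, 0, 0], [0, 0, 9.8]],
    [0, [14, -50, 0], [0, 0, 0]],
    [0, [14, -50, 0], [0, 0, 0]],
    [0, [14, -50, 0], [0, 0, 0]],
    [0, [14, -50, 0], [0, 0, 0]],
    [0, [14, -50, 0], [0, 0, 0]],
    [0, [14, -50, 0], [0, 0, 0]],
    [0, [14, -50, 0], [0, 0, 0]],
    [0, [14, -50, 0], [0, 0, 0]],
    [0, [0, 0, 0], [0, 0, 0]],
  ],
  newtons=40,
)

```text
time: 2.4
position: [414.9, -202.1, 231.5]
tool_rot: [-3.141, -0.0, -0.087]
ft_force: [0.2, -0.7, 0.7]
width: 42.6
gripper_force: 0.0
```

Emit:
carry_out(
  rows=[
    [0, [9, -33, 0], [0, 0, 0.3]],
    [0, [9.5, -32.5, 0], [0, 0, 0]],
    [0, [0, 0, 40], [0, 0, 0]],
    [0, [0, 0, 40], [0, 0, 0]],
    [0, [0, 0, 30], [0, 0, 0]],
    [0, [0, 0, 0], [0, 0, 0]],
  ],
)

```text
time: 3.15
position: [437.4, -141.6, 119.9]
tool_rot: [-3.141, 0.004, -0.097]
ft_force: [0.1, 0.1, 0.4]
width: 42.9
gripper_force: 0.0
```

```bash
python3 - <<'E'
from h import *
ims=[]
for n,b in(("top",(262,175,110,90)),("side",(245,145,110,90))):
    p=env.capture(n);x,y,w,h=b
    for l in ("gate_right_tab","gate_left_tab"):
        for r in env.place_of(l,p)[:2]: print(n,l,r["score"],r["at"],at_z(p,r["at"],92))
    ims.append(cv2.resize(p["frame"][y:y+h,x:x+w,::-1],None,fx=3.6,fy=3.6,interpolation=cv2.INTER_CUBIC))
cv2.imwrite("pics/c2.png",np.hstack(ims)); print(env.get_obs()["position"])
E
```

```text
top gate_left_tab 0.51 [302.2, 239.3] [440.01952267 -19.36858951  92.        ]
side gate_right_tab 0.79 [284.2, 208.9] [ 433.40096626 -134.03475033   92.        ]
side gate_left_tab 0.62 [297.0, 172.3] [455.34518761 -11.07858756  92.        ]
[ 439.40815538 -141.86582922  122.44547751]
```

View pics/c2.png

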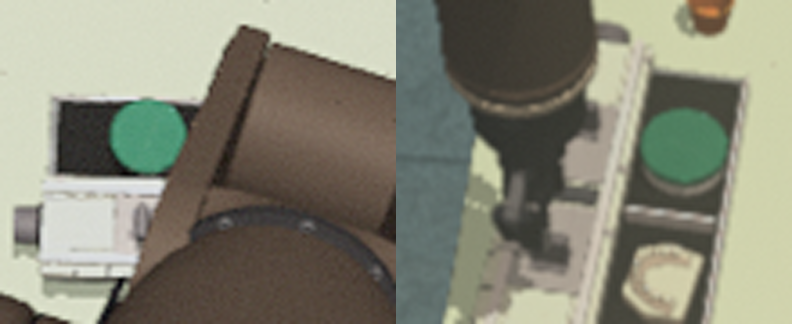

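The side view shows the fingers straddling the right tab, at about (548,242) in the crop. I'll descend.

Emit:
carry_out(
  rows=[
    [0, [0, 0, 18], [0, 0, 0]],
    [0, [0, 0, 18], [0, 0, 0]],
    [0, [0, 0, 14], [0, 0, 0]],
    [0, [0, 0, 0], [0, 0, 0]],
    [0, [0, 0, 0], [0, 0, 0]],
  ],
)

```text
time: 4.08
position: [439.0, -141.5, 71.8]
tool_rot: [3.141, -0.0, -0.097]
ft_force: [0.3, -0.7, 0.6]
width: 42.6
gripper_force: 0.0
```

Emit:
carry_out(
  rows=[
    [-0.5, [0, 0, 0], [0, 0, 0]],
    [-0.7, [0, 0, 0], [0, 0, 0]],
    [-1, [0, 0, 0], [0, 0, 0]],
    [-1, [0, 0, 0], [0, 0, 0]],
    [-1, [0, 0, 0], [0, 0, 0]],
    [-1, [0, 0, 0], [0, 0, 0]],
  ],
  newtons=60,
)

```text
time: 4.82
position: [439.0, -141.4, 71.8]
tool_rot: [3.142, -0.001, -0.096]
ft_force: [-0.3, 3.2, 10.8]
width: 8.7
gripper_force: 58.7
```

Gripped, 8.7 mm wide. I'll nudge inward to find the shut stop as a zero reference.

Emit:
carry_out(
  rows=[
    [-1, [0, -1, 0], [0, 0, 0]],
    [-1, [0, 0, 0], [0, 0, 0]],
  ],
)

```text
time: 5.08
position: [439.1, -140.4, 71.8]
tool_rot: [3.142, -0.001, -0.096]
ft_force: [0.0, 3.0, 10.6]
width: 8.6
gripper_force: 58.7
```

Emit:
carry_out(
  rows=[
    [-1, [0, -1, 0], [0, 0, 0]],
    [-1, [0, 0, 0], [0, 0, 0]],
  ],
)

```text
time: 5.32
position: [439.2, -139.4, 71.8]
tool_rot: [3.142, -0.001, -0.096]
ft_force: [-0.0, 3.0, 10.0]
width: 9.1
gripper_force: 58.7
```

Emit:
carry_out(
  rows=[
    [-1, [0, -1, 0], [0, 0, 0]],
    [-1, [0, 0, 0], [0, 0, 0]],
  ],
)

```text
time: 5.58
position: [439.3, -139.1, 71.8]
tool_rot: [3.141, -0.001, -0.096]
ft_force: [-3.8, -8.1, 10.1]
width: 8.7
gripper_force: 59.0
```

The stop is at y ≈ -139.2. Now outward 30 mm.

Emit:
carry_out(
  rows=[
    [-1, [0, 3, 0], [0, 0, 0]],
    [-1, [0, 3, 0], [0, 0, 0]],
    [-1, [0, 3, 0], [0, 0, 0]],
    [-1, [0, 3, 0], [0, 0, 0]],
    [-1, [0, 3, 0], [0, 0, 0]],
    [-1, [0, 3, 0], [0, 0, 0]],
    [-1, [0, 3, 0], [0, 0, 0]],
    [-1, [0, 3, 0], [0, 0, 0]],
    [-1, [0, 3, 0], [0, 0, 0]],
    [-1, [0, 3, 0], [0, 0, 0]],
    [-1, [0, 0, 0], [0, 0, 0]],
    [-1, [0, 0, 0], [0, 0, 0]],
  ],
)

```text
time: 7.08
position: [436.5, -168.1, 71.8]
tool_rot: [-3.142, -0.001, -0.097]
ft_force: [1.4, 6.5, 9.4]
width: 8.7
gripper_force: 59.3
```

```bash
python3 - <<'E'
from h import *
p=env.capture("side");x,y,w,h=245,145,110,120
q=cv2.resize(p["frame"][y:y+h,x:x+w,::-1],None,fx=5,fy=5,interpolation=cv2.INTER_CUBIC)
cv2.imwrite("pics/c3.png",q); o=env.get_obs();print(o["position"],o["ft_force"],o["width"])
E
```

```text
[ 436.50128787 -168.10060312   71.82457151] [1.35016834 6.61198366 9.39565937] 8.747437486085742
```

View pics/c3.png

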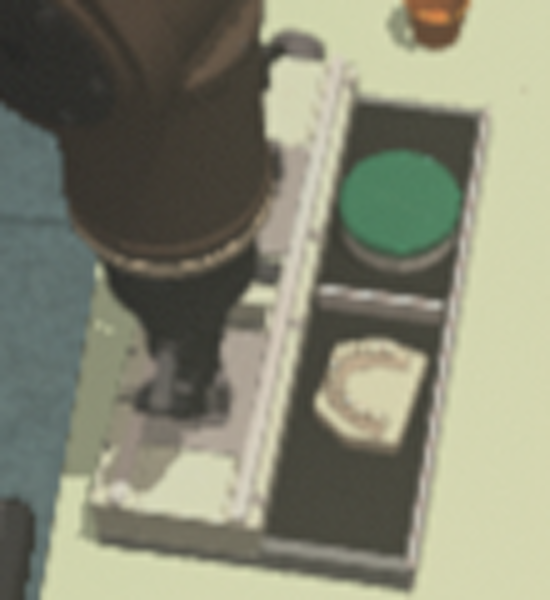

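The picture shows the gate slid outward, with the tab in the fingers at about (180,400). The jaw and the tin haven't moved. About 0.9 mm is left.

Emit:
carry_out(
  rows=[
    [-1, [0, 0.9, 0], [0, 0, 0]],
    [-1, [0, 0, 0], [0, 0, 0]],
    [-1, [0, 0, 0], [0, 0, 0]],
    [-1, [0, 0, 0], [0, 0, 0]],
  ],
)

```text
time: 7.62
position: [436.4, -169.0, 71.8]
tool_rot: [-3.142, -0.001, -0.097]
ft_force: [2.4, 6.4, 9.6]
width: 8.7
gripper_force: 59.3
```

One numeric check that the tab hasn't slipped in the grip: compare the plate's outer edge before and after.

```bash
python3 - <<'E'
from h import *
p=env.capture("side");A=cv2.imread("pics/side0.png",0);B=cv2.cvtColor(p["frame"],cv2.COLOR_RGB2GRAY)
c,s=np.cos(-.094),np.sin(-.094);tab=np.array([439.2,-139.2])
O=tab-np.array([c*-38+s*62, s*-38-c*62])
ys=np.arange(-145,-60,3.)
for dx in(-46,-38,-30,-22):
    X=np.array([[O[0]+c*dx-s*y,O[1]+s*dx+c*y,58.5] for y in ys])
    uv=cv2.projectPoints(X,cv2.Rodrigues(np.array(p["R"],float))[0],np.array(p["t"],float),K(p),np.array(p["distortion"],float))[0].astype(np.float32)
    print(dx,[cv2.remap(I,uv,None,cv2.INTER_LINEAR).ravel().tolist() for I in(A,B)])
print(ys[[0,-1]],env.get_obs()["ft_force"])
E
```

```text
-46 [[199, 198, 198, 198, 198, 198, 197, 198, 198, 198, 198, 198, 197, 197, 196, 197, 198, 198, 192, 165, 145, 156, 159, 158, 140, 116, 110, 95, 80], [210, 210, 210, 208, 202, 199, 188, 168, 150, 130, 120, 127, 139, 134, 112, 87, 65, 62, 63, 62, 67, 82, 79, 66, 62, 58, 57, 58, 57]]
-38 [[197, 198, 197, 197, 197, 198, 198, 197, 198, 198, 197, 197, 198, 198, 197, 197, 198, 197, 191, 174, 160, 157, 157, 156, 147, 125, 108, 96, 79], [209, 209, 210, 209, 209, 208, 209, 210, 209, 185, 160, 165, 166, 148, 116, 94, 79, 64, 59, 62, 67, 70, 68, 62, 60, 62, 60, 56, 57]]
-30 [[198, 198, 197, 198, 198, 198, 198, 198, 198, 197, 197, 197, 196, 196, 197, 198, 198, 198, 187, 157, 144, 157, 159, 156, 144, 125, 116, 97, 77], [210, 210, 210, 210, 209, 209, 209, 209, 203, 186, 172, 168, 167, 167, 157, 129, 109, 100, 88, 82, 80, 78, 80, 95, 113, 124, 135, 146, 158]]
-22 [[197, 198, 197, 199, 197, 198, 198, 199, 198, 198, 198, 198, 198, 197, 197, 198, 197, 199, 197, 178, 157, 156, 158, 158, 152, 144, 137, 130, 132], [210, 209, 209, 208, 210, 210, 210, 210, 207, 180, 157, 164, 166, 166, 162, 155, 147, 135, 131, 136, 138, 138, 149, 160, 164, 165, 164, 165, 164]]
[-145.  -61.] [1.72779707 6.23972531 9.53583354]
```

The plate edge moved 10 samples × 3 mm = 30 mm, so the gate is at half travel and steady.

```bash
python3 -c "
from bench import env
print(env.job_done())"
```

```text
the job is handed in; nothing more can be done
None
```

I slid the right gate, the one beside the jaw model, outward to about 30 mm (half travel). The job is handed in with the gripper still holding it there, and the last check picture showed the jaw model and tin where they were.

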